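# Hook the sterile instrument basket into its docking frame

## Robot

A 7-joint arm with a two-finger parallel gripper is mounted at the origin on the work surface. World frame = base frame: x ahead of the robot, y to its left, z up, the work surface at z = 0. Lengths are in m, angles in degrees, forces in N, time in s.
With the tool pointing down it reaches from about 0.425 to 0.925 m from the base axis. Payload 6.8 kg.
Tool frame: the origin (TCP) lies at the very end of the fingers, on their centre line; the grasp point (between the pads) lies 19 mm behind it; z points along the fingers, y is the direction in which the jaws open and shut (so a half turn about z gives the same grasp; the last joint's range is limited). The gripper opens to 85 mm and grips with 20 to 120 N. Pads are 22 mm wide; open, the fingers measure 114 mm over their backs; the gripper's body (76 mm by 85 mm) begins 54 mm behind the grasp point. The pads swing forward as they close: fully open they stand 13 mm farther back than shut.
Start: joints at [-69.907, 27.33, 1.283, 89.118, -0.659, 63.558, -4.761], TCP at [0.299, 0.605, 0.231] pointing down, gripper open.
Joint ranges: [-169.35, 169.35], [-19.33, 120.38], [-80.79, 83.38], [13.8, 139.57], [-78.32, 258.32], [9.67, 109.79], [-169.56, 169.56]. Speed limits (degrees/s): [136.94, 136.94, 180, 180, 180, 180, 180].

## Interface

Orientations are given as [roll, pitch, yaw] about the fixed x, y, z axes, in that order (R = Rz(yaw) Ry(pitch) Rx(roll)).
In Python, from station import arm, effector, optics, workorder, finder, current_clock, current_joint_positions, current_dq, current_tau, current_ee_pos, current_tcp_rot, current_wrist_force, current_wrist_torque, current_gripper_width gives the robot as it stands. Calls block until the motion is done:
- arm.movep(position, orientation): joint-space move of the TCP to a pose.
- arm.move_linear(position, rotation=None, vel=0.15, guard=None): straight line of the TCP; rotation=None keeps the orientation; vel is the mean speed in m/s. With guard (N) it stops when the force on the tool has changed by that much, and returns True; else False.
- arm.movej(angles): joint-space move.
- effector.command_gripper(opening, newtons=None): finger opening in m; newtons is the grip in N (None keeps the last); returns when the fingers have stopped.
- arm.pause(seconds).
- arm.inverse_kinematics(position, orientation): joint angles nearest the present ones, or None.
- optics.get_image(name): name is "scene" or "top" or "wrist"; returns (picture, depth): 480x640x3 uint8, blue, green, red; 480x640 float32, m along the optical axis (not along the pixel's ray), 0 where there is no reading.
- optics.get_calibration(name): a dict with "intrinsics" (3x3 intrinsics, pixels), "k1" (the pictures are not rectified: a ray, as slopes to the right and down, at radius r is drawn at 1 + k1 r^2 times it, then the intrinsics apply), "R" (3x3) and "t" (3): a world point X has camera coordinates R X + t. Camera axes: x right, y down, z forward; pixel columns grow to the right and rows downward; lengths in m; the calibration is good to about 2 mm. A picture is of the moment at which its call begins: read the wrist's pose just before it. get_calibration takes no time and is no camera call; for the wrist camera it gives the pose at the moment of the call.
A pose or a line that the arm cannot do raises arm.IKError and nothing moves.
- workorder.close_job(): hands the job in, once; it reports no verdict.
Trained networks look in the newest picture that a camera, given by its name, has taken for a name from the list of things; names that differ only in an ending like _2 or _b are one class to them, and where a whole thing is asked for, a point or a joint stands for the part that bears it (a point fixed in the world has none). Each returns a list of dicts, best first, with "p" (0 to 1); they miss things now and then, are a little off and sometimes report something else, mostly with a low value. They report only what shows in the picture. A call takes as long as a camera call. They do not tell look-alikes from the thing itself.
- finder.recognise(camera, name): "position" ([x, y, z] in m, in the coordinates of the camera as it stood for that picture, good to about 4 mm: the middle of the surface that is visible of it).
- finder.place_of(camera, name): "position" ([x, y, z] in m, in the coordinates of the camera as it stood for that picture, good to about 4 mm: a listed point, or the origin of a listed thing).
Readings, each from a call of its own:
- current_clock(): time.
- current_joint_positions(): joint angles.
- current_dq(): joint speeds.
- current_tau(): joint torques, N m.
- current_ee_pos(): TCP position.
- current_tcp_rot(): TCP orientation.
- current_wrist_force(): force on the tool from outside, world axes, zero at the start.
- current_wrist_torque(): the same for the moment, N m.
- current_gripper_width(): finger opening in m.
Only numpy, scipy, OpenCV 4.12 (cv2) and the standard library are available. Lean on these libraries where they do the work, as an engineer would, in place of code of your own. Each camera call takes 0.05 s, during which the arm holds its last target.

## Task

Take the green-handled hook from its white rest, drop its steel tine into the wire loop of the blue instrument basket and drag the basket into the metal docking frame until it presses back the sprung bumper and both red catches click out behind its wide front wall. Pull gently, never harder than about 18 N, keep the basket flat and do not touch it with the gripper: it is sterile. Then unhook, lay the hook back on its rest as it was and leave the bowl, bottle and jar alone.

Things in the scene. Friction and masses are not known exactly. Their poses are not given: they have to be found in the camera images.
- hook_grip (a point): Centre of the hook's green handle, a bar 100 long (x) x 20 wide (y) x 24 high mm, 160 g; grasp it here across y. x points to the tine: an 8 mm steel rod runs on from the handle's end at mid height to x = +90 mm, then turns straight down as an 8 mm thick tine that ends 42 mm below the handle's centre line.
- hook_tip (a point): Lower end of the hook's tine, about 90 mm ahead (x) of and 42 mm below the handle's centre; axes as hook_grip.
- rest_seat (a point): Where the handle's centre belongs on the fixed white rest, 62 mm above the table; x along the laid handle towards the tine, which hangs free. Two uprights 12 mm thick stand 34 mm either side of this point along x (56 mm free between for the fingers), seats 50 mm above the table, each with two lips 12 mm high and 28 mm apart. Foot 100 x 64 x 6 mm.
- basket: Loose blue open plastic basket of instruments, 0.6 to 0.9 kg. Origin at the centre of its underside, x pointing away from the loop. Front wall (flange) 132 wide x 50 high x 8 mm thick, its front face at x = -50 mm; behind it the open body is 108 mm wide, reaching to x = +50 mm, 46 mm high. It slides flat on the table.
- basket_loop (a point): Where the tine's centre line sits when pulling: inside the tip of the level wire loop (8 mm wire, 36 mm above the table) in front of the basket, 22 mm before its front face; axes as basket. The opening is a blunt V, about 30 mm wide half-way back; inside, it is free along x from 4 mm before this point to 22 mm behind it. When pulled the tine slides to the tip.
- basket_front (a point): Middle of the basket's front face, 36 mm above the table; axes as basket.
- dock: Fixed metal docking frame; origin on the table midway between its rails; x points out of its mouth to the basket (pull along -x). Rails 138 mm apart, 36 high, from x = -28 to +44 mm, then flaring. Cross beam 14 high at x = -29 to -15 mm. Its grey latch unit carries two black bumper pads and two red catches; it is clamped anywhere from x = 0 to +16 mm: not reported, find it by feel.
- dock_mouth (a point): Middle of the frame's flared mouth, 18 mm above the table, 86 mm out along the dock's x; the rails flare out at 30 degrees from 138 mm apart (x = 44 mm) to about 185 mm apart here; axes as dock.
- bumper (a joint): How far the two sprung pads are pressed in (m): 0 free, stop at 0.008; 3.2 N/mm. Free, the pad faces stand at the latch unit's setting (dock x = 0 to 16 mm), 24 to 46 mm above the table, at y = +-48 mm; loop and tine pass between them. The catches clear the front wall at about 0.003 to 0.004 pressed; the docked basket then keeps the pads pressed about 0.003.
- catch_left (a joint): Red spring catch at the dock's +y rail: 0 = fully out (9 mm into the channel), up to 0.012 = pushed back; 1 to 3 N spring. The front wall pushes it back over a ramp that begins 24 mm before the pads (pull then about 8 to 10 N), slides past it, and it springs out behind the 8 mm thick wall at home, at a total pull of about 12 to 16 N.
- catch_right (a joint): The same catch in the -y rail.
- bowl: Bystander: loose metal bowl, 84 mm across, 45 high; origin under its centre.
- bottle: Bystander: amber bottle, 48 mm diameter, 110 high; origin under its centre.
- jar: Bystander: clear jar with green cap, 56 mm diameter, 70 high; origin under its centre.
There are look-alikes about, which are no part of the job. There is more than one size of the part that bears hook_grip; the job needs the middle-sized. Several things have the shape of the dock; the one meant has the colours described above.

How it is judged:
By the outcome, as a careful person would: the job done as asked, in the order asked, and still so for the second after the job is handed in, with the robot touching nothing.
It also fails if it takes over 72 s, if anything falls off the work surface, if the arm or the gripper's body presses on something with over 40 N, if the wrist force passes 120 N, or if a joint passes its speed limit or range.

## Working session

There is one attempt and no reset: what is moved stays moved. The work goes in short steps, each a Python script; the robot and the scene stay as the last script left them, time stands still between calls to the robot, and variables do not carry over. Pictures are saved under pics/ and viewed, and the job is handed in when it is done.

```bash
ls; mkdir -p pics; cat > h.py <<'E'
import numpy as np, cv2
from station import *
def toworld(cal,p): return np.array(cal["R"]).T@(np.array(p)-np.array(cal["t"]))
E
python3 - <<'E'
from h import *
print(current_clock(), current_tcp_rot(), current_gripper_width())
for c in ["scene","top"]:
    im,d=optics.get_image(c); cv2.imwrite(f"pics/{c}0.png",im); np.save(f"pics/{c}0.npy",d)
    cal=optics.get_calibration(c)
    for n in ["hook_grip","hook_tip","rest_seat","basket","basket_loop","basket_front","dock","dock_mouth","bowl","bottle","jar"]:
        for r in finder.place_of(c,n): print(c,n,round(r["p"],2),toworld(cal,r["position"]).round(4))
print(current_clock())
E
```

```text
pics
0.0 [-1.79895944e+02  6.58154926e-03  1.53713836e+02] 0.08546295621234028
scene hook_grip 0.97 [ 0.4952 -0.339   0.0606]
scene hook_grip 0.64 [ 0.3724 -0.4583  0.0147]
scene hook_grip 0.61 [ 0.5594 -0.4762  0.0044]
scene hook_tip 0.93 [ 0.5746 -0.4165  0.0085]
scene hook_tip 0.92 [ 0.2665 -0.5393  0.0116]
scene hook_tip 0.78 [ 0.5847 -0.3346  0.0201]
scene rest_seat 0.57 [ 0.4921 -0.3344  0.0639]
scene basket 0.93 [ 0.7147 -0.046   0.0008]
scene basket 0.34 [0.726  0.2779 0.0025]
scene basket_loop 0.89 [ 0.6459 -0.047   0.0374]
scene basket_front 0.63 [ 0.6621 -0.0484  0.0352]
scene basket_front 0.33 [ 0.5823 -0.3327  0.0198]
scene dock 0.97 [ 0.3317  0.0945 -0.0014]
scene dock 0.93 [ 0.577  -0.0541 -0.0013]
scene dock 0.61 [ 2.867e-01 -1.988e-01  2.000e-04]
scene bowl 0.85 [ 0.4992  0.3007 -0.0026]
scene bottle 0.75 [7.265e-01 2.739e-01 3.000e-04]
scene jar 0.64 [ 0.7176 -0.269   0.0058]
top hook_grip 0.98 [ 0.4939 -0.3366  0.0615]
top hook_grip 0.85 [ 0.3706 -0.4595  0.0103]
top hook_grip 0.68 [ 0.5589 -0.4834  0.0077]
top hook_grip 0.18 [ 0.5013 -0.3376  0.0647]
top hook_tip 0.95 [ 0.269  -0.5369  0.017 ]
top hook_tip 0.73 [ 0.5872 -0.3303  0.0215]
top hook_tip 0.58 [ 0.5745 -0.4154  0.0098]
top rest_seat 0.95 [ 0.5012 -0.3414  0.0629]
top basket 0.75 [ 7.134e-01 -4.170e-02 -3.000e-04]
top basket 0.52 [ 0.7157 -0.267   0.0013]
top basket_loop 0.72 [ 0.6425 -0.0456  0.0325]
top basket_loop 0.28 [ 0.5003 -0.3367  0.064 ]
top basket_loop 0.16 [0.4961 0.299  0.0023]
top basket_front 0.88 [ 0.6662 -0.0427  0.0366]
top basket_front 0.36 [ 0.5032 -0.3397  0.0627]
top dock 0.94 [ 0.2828 -0.1947  0.0004]
top dock 0.9 [ 0.3315  0.0918 -0.0006]
top dock 0.75 [ 0.5755 -0.0571 -0.004 ]
top bowl 0.65 [0.4955 0.2969 0.0026]
top bottle 0.83 [7.276e-01 2.728e-01 5.000e-04]
top jar 0.69 [ 7.189e-01 -2.685e-01 -7.000e-04]
top jar 0.31 [ 0.7151 -0.0433  0.0013]
1.2
```

View pics/top0.png

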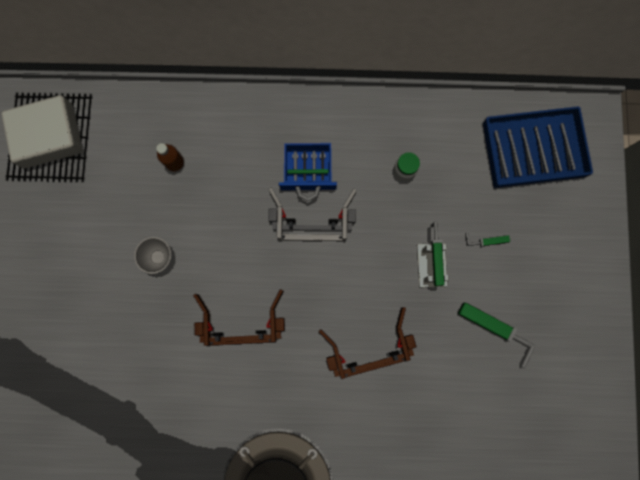

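View pics/scene0.png

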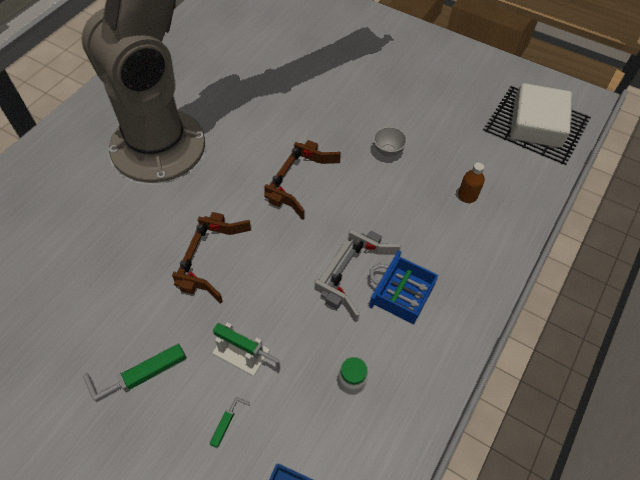

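The picture shows the hook on its rest (about 437,265 in the top view), which is the middle of three sizes, and the grey metal dock at (312,225). The basket stands at (308,165) and two brown look-alike docks at (240,320) and (370,345). Next is a closer look from the wrist.

```bash
python3 - <<'E'
from h import *
for y in (0,180):
    for p in ([0.47,-0.337,0.25],[0.56,-0.055,0.25]): print(y,p,arm.inverse_kinematics(p,[180,0,y]))
def look(tag,names):
    cal=optics.get_calibration("wrist")
    im,d=optics.get_image("wrist"); cv2.imwrite(f"pics/{tag}.png",im); np.save(f"pics/{tag}.npy",d)
    np.savez(f"pics/{tag}.npz",**{k:np.array(v) for k,v in cal.items()})
    print(tag,current_clock(),"cam centre",toworld(cal,[0,0,0]),"axis",np.array(cal["R"])[2])
    for n in names:
        for r in finder.place_of("wrist",n): print(n,round(r["p"],2),toworld(cal,r["position"]).round(4))
t=current_clock()
arm.movep([0.56,-0.055,0.30],[180,0,0]); print(current_clock()-t)
arm.pause(0.2)
look("w_dock",["basket","basket_loop","basket_front","dock","dock_mouth"])
arm.movep([0.47,-0.337,0.27],[180,0,4]); arm.pause(0.2)
look("w_hook",["hook_grip","hook_tip","rest_seat"])
print(current_clock(),current_joint_positions())
E
```

```text
0 [0.47, -0.337, 0.25] [-16.65540857  29.06757167  64.53052367 104.25723193 -28.86626416
  65.30752226 -32.2756175 ]
0 [0.56, -0.055, 0.25] [-40.72024149  21.38139284  51.77906927 105.97522002 -18.97232235
  61.76241277 -71.70358315]
180 [0.47, -0.337, 0.25] [-19.26777187  33.06544249  70.8178137  104.3641742  -33.88195499
  67.56899829 152.55976485]
180 [0.56, -0.055, 0.25] [-22.87436929  16.6429134   27.34486577 105.00047455  -8.70129865
  60.41477286  97.80363979]
2.5250000000000004
w_dock 3.975 cam centre [ 0.63883658 -0.05558207  0.44178908] axis [-3.07709505e-01  3.05189036e-04 -9.51480303e-01]
basket 0.72 [ 7.142e-01 -4.060e-02 -2.000e-04]
basket_loop 0.58 [ 0.642 -0.046  0.036]
basket_front 0.65 [ 0.6656 -0.0506  0.0339]
basket_front 0.31 [ 0.586  -0.3369  0.0208]
dock 0.78 [ 0.5721 -0.058  -0.0008]
dock 0.72 [ 0.283  -0.2019 -0.0021]
dock 0.57 [ 0.3325  0.0984 -0.0024]
w_hook 5.6167 cam centre [ 0.54957386 -0.33122636  0.41189143] axis [-0.30657962 -0.02124705 -0.95160785]
hook_grip 0.93 [ 0.4942 -0.3365  0.0655]
hook_grip 0.68 [ 0.5616 -0.4797  0.0017]
hook_tip 0.59 [ 0.5764 -0.4165  0.0045]
hook_tip 0.5 [ 5.698e-01 -5.940e-02 -3.000e-04]
rest_seat 0.68 [ 0.4954 -0.3374  0.0584]
rest_seat 0.59 [ 0.573  -0.0564  0.001 ]
5.7667 [-11.67947091  22.88674644  54.62706734 102.64847208 -20.47835856
  65.07564455 -36.30212833]
```

View pics/w_dock.png

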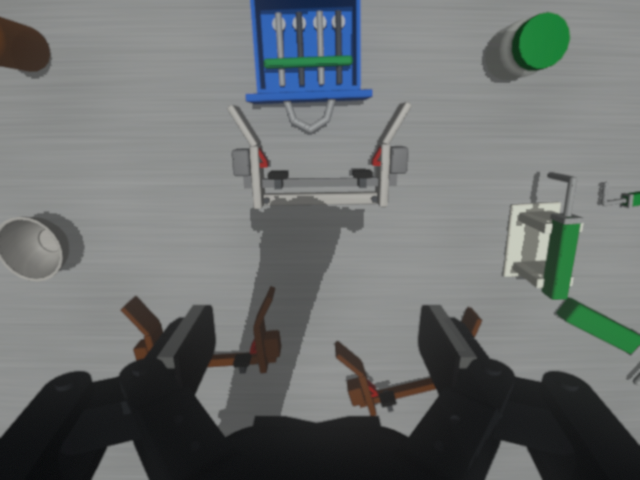

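View pics/w_hook.png

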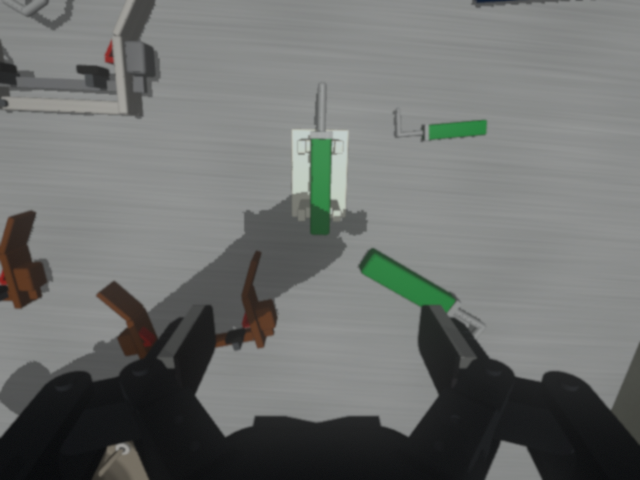

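The dock picture shows the loop tip at (310,130), the flange from (247,98) to (371,94) and rails at x of about 256 and 384. The hook picture shows the handle at (320,187), lying square to the jaws. Now to measure both metrically.

```bash
cat >> h.py <<'E'
def ray_plane(cal,px,z):
    K=np.array(cal["intrinsics"]);k1=float(cal["k1"]);R=np.array(cal["R"]);t=np.array(cal["t"])
    px=np.atleast_2d(np.asarray(px,float))
    n=cv2.undistortPoints(px[:,None,:],K,np.array([k1,0,0,0,0.])).reshape(-1,2)
    # model: drawn=(1+k1 r^2)*ray  = opencv k1
    d=np.c_[n,np.ones(len(n))]@R
    c=-R.T@t
    return c+d*((z-c[2])/d[:,2])[:,None]
def rect(im,cal,mask,z):
    ys,xs=np.nonzero(mask); W=ray_plane(cal,np.c_[xs,ys],z)[:,:2]
    (cx,cy),(w,h),a=cv2.minAreaRect((W*1000).astype(np.float32)); return cx,cy,w,h,a
def masks(im):
    hsv=cv2.cvtColor(im,cv2.COLOR_BGR2HSV)
    g=cv2.inRange(hsv,(50,120,40),(75,255,255)); b=cv2.inRange(hsv,(105,130,50),(130,255,255))
    return g,b
def comps(m,amin=300):
    n,l,s,c=cv2.connectedComponentsWithStats(m); return [(l==i,s[i]) for i in range(1,n) if s[i][4]>amin]
E
python3 - <<'E'
from h import *
for tag in ["w_hook","w_dock"]:
    cal=np.load(f"pics/{tag}.npz"); im=cv2.imread(f"pics/{tag}.png"); d=np.load(f"pics/{tag}.npy")
    g,b=masks(im)
    for m,s in comps(g): print(tag,"green",s[:4],np.round(rect(im,cal,m,0.074),1))
    for m,s in comps(b): print(tag,"blue",s[:4],np.round(rect(im,cal,m,0.05),1))
    # depth check
    for px in ([320,187],[310,96],[310,130],[256,185],[384,185],[350,183],[320,197]):
        print(px,d[px[1],px[0]])
# zoom crop
im=cv2.imread("pics/w_dock.png")[60:220,210:430]; cv2.imwrite("pics/zoom1.png",cv2.resize(im,None,fx=3.6,fy=3.6,interpolation=cv2.INTER_CUBIC))
E
```

```text
w_hook green [430 121  56  18] [ 555.9 -460.1   11.9   50.7    9.6]
w_hook green [311 140  19  94] [ 492.2 -338.4   89.6   17.5    4.8]
w_hook green [362 253  93  58] [ 397.3 -438.9  105.7   25.9   63.4]
[320, 187] 0.34033215
[310, 96] 0.38328448
[310, 130] 0.38811484
[256, 185] 0.41287515
[384, 185] 0.4129933
[350, 183] 0.41171044
[320, 197] 0.34398445
w_dock green [513  13  56  57] [ 715.6 -265.8   47.1   52.4   11.1]
w_dock green [265  56  87  12] [696.7 -47.2   7.9  81.5   2.4]
w_dock green [551 224  28  75] [ 492.3 -335.8   90.3   19.7    4.2]
w_dock green [566 303  74  50] [ 406.5 -405.7  110.7   25.4   63.2]
w_dock blue [246   0 126 103] [708.3 -47.  129.2  93.   90. ]
[320, 187] 0.44460496
[310, 96] 0.36389944
[310, 130] 0.38525927
[256, 185] 0.40789932
[384, 185] 0.40801454
[350, 183] 0.42006114
[320, 197] 0.4329046
```

View pics/zoom1.png

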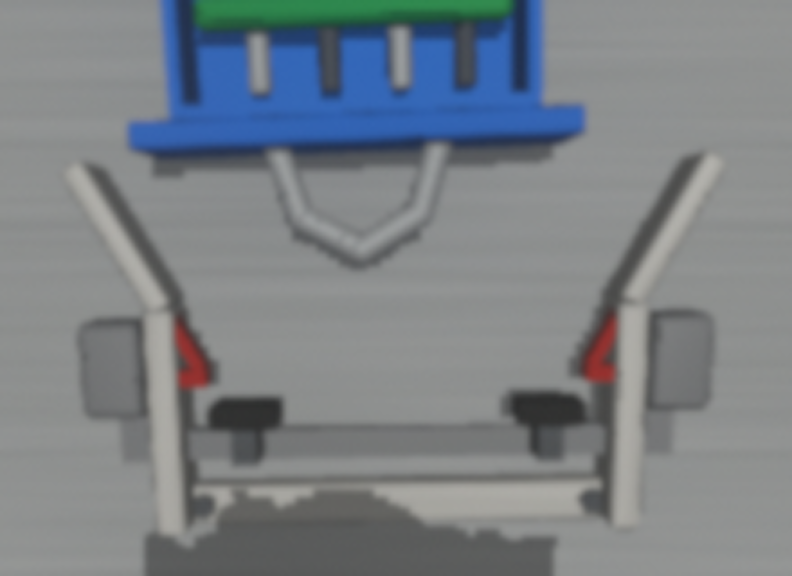

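```bash
python3 - <<'E'
from h import *
cal=np.load("pics/w_dock.npz")
def P(n,x,y,z):
    w=ray_plane(cal,[x/3.6+210-.4,y/3.6+60-.4],z)[0]; print(n,(w*1000).round(1)); return w
def yaw(a,b): v=b-a; return np.degrees(np.arctan2(v[1],v[0]))
a=P("flL",130,126,.05); b=P("flR",583,107,.05); print("basket yaw",yaw(b,a)-90)
a=P("flLlow",152,152,.05); b=P("flRlow",583,131,.05);print("basket yaw",yaw(b,a)-90)
P("loop tip mid",360,248,.040)
a=P("railL in bend",170,303,.036); b=P("railR in bend",622,300,.036); print("dock yaw",yaw(b,a)-90,"mid",(a+b)/2)
c=P("railL out bend",146,310,.036); e=P("railR out bend",645,300,.036);print("dock yaw",yaw(e,c)-90,"mid",(c+e)/2)
c=P("railL out back",160,532,.036); e=P("railR out back",636,525,.036);print("dock yaw",yaw(e,c)-90,"mid",(c+e)/2)
c=P("flareL end",72,170,.036); e=P("flareR end",716,158,.036);print("dock yaw",yaw(e,c)-90,"mid",(c+e)/2)
c=P("beamL",195,488,.014); e=P("beamR",605,477,.014);print("dock yaw",yaw(e,c)-90)
c=P("padL",212,420,.046); e=P("padR",582,415,.046)
c=P("padL back",210,402,.046); e=P("padR back",582,397,.046)
E
```

```text
flL [669.   17.7  50. ]
flR [ 674.2 -111.9   50. ]
basket yaw 2.270739385685019
flLlow [662.   11.7  50. ]
flRlow [ 667.7 -112.2   50. ]
basket yaw 2.657992049601134
loop tip mid [635.3 -47.9  40. ]
railL in bend [619.   10.8  36. ]
railR in bend [ 620.1 -128.5   36. ]
dock yaw 0.4346225560431236 mid [ 0.61954978 -0.05885167  0.036     ]
railL out bend [616.9  18.3  36. ]
railR out bend [ 620.1 -135.6   36. ]
dock yaw 1.17998219470104 mid [ 0.61852005 -0.05863842  0.036     ]
railL out back [546.8  17.6  36. ]
railR out back [ 549.3 -137.1   36. ]
dock yaw 0.9279150218547727 mid [ 0.54808567 -0.05972247  0.036     ]
flareL end [657.8  38.4  36. ]
flareR end [ 661.4 -154.4   36. ]
dock yaw 1.0701434130564564 mid [ 0.65961178 -0.05800892  0.036     ]
beamL [557.1   8.9  14. ]
beamR [ 561. -130.   14.]
dock yaw 1.620319936516438
padL [584.5  -2.1  46. ]
padR [ 586.1 -116.3   46. ]
padL back [590.   -1.7  46. ]
padR back [ 591.6 -116.    46. ]
```

```bash
python3 - <<'E'
from h import *
cal=np.load("pics/w_dock.npz"); d=np.load("pics/w_dock.npy"); K=cal["intrinsics"]
def W(u,v):
    n=cv2.undistortPoints(np.array([[[u,v]]],float),K,np.array([float(cal["k1"]),0,0,0,0]))[0,0]
    return (toworld(cal,np.r_[n,1]*d[v,u])*1000).round(1)
for u,v in [(310,182),(330,182),(300,184),(320,195),(310,195),(255,180),(384,180),(278,174),(362,172),(240,160),(400,160),(310,128),(290,96),(330,95),(310,93),(280,150),(320,150)]: print(u,v,W(u,v))
c=np.load("pics/w_hook.npz"); d=np.load("pics/w_hook.npy"); cal=c
for u,v in [(320,150),(320,187),(320,225),(322,110),(322,90),(315,187),(326,187)]: print(u,v,W(u,v))
E
```

```text
310 182 [574.1 -47.7  19.9]
330 182 [573.9 -71.6  18.5]
300 184 [571.6 -35.8  19.1]
320 195 [557.2 -59.8  13.1]
310 195 [557.1 -47.5  13. ]
255 180 [578.6  15.1  34.6]
384 180 [ 578.9 -132.8   35.4]
278 174 [586.8 -12.7  45.1]
362 172 [ 589.  -106.1   44. ]
240 160 [601.2  30.9  34.7]
400 160 [ 601.4 -149.8   34.3]
310 128 [635.8 -48.4  39.7]
290 96 [667.6 -28.   49.3]
330 95 [668.5 -69.3  50.5]
310 93 [670.4 -48.7  50.7]
280 150 [ 6.099e+02 -1.110e+01 -6.000e-01]
320 150 [610.  -59.7   1.3]
320 150 [ 527.8 -335.8   73.3]
320 187 [ 493.2 -338.4   72.6]
320 225 [ 455.3 -341.3   72.1]
322 110 [ 563.3 -335.    67. ]
322 90 [ 580.6 -333.7   64.9]
315 187 [ 493.  -333.6   73.4]
326 187 [ 493.8 -344.1   73.5]
```

```bash
python3 - <<'E'
from h import *
import json
yaw=4.5
arm.movep([0.4945,-0.338,0.12],[180,0,yaw])
arm.move_linear([0.4945,-0.338,0.043],vel=0.12,guard=8)
print("pre",current_ee_pos(),current_wrist_force())
effector.command_gripper(0.0,100)
arm.pause(0.2)
p=current_ee_pos();r=current_tcp_rot()
print("grip",current_gripper_width(),p,r,current_wrist_force())
json.dump([list(map(float,p)),list(map(float,r))],open("grasp.json","w"))
arm.move_linear([p[0],p[1],p[2]+0.10],vel=0.12)
print("lift",current_gripper_width(),current_wrist_force(),current_wrist_torque())
arm.pause(0.1)
cal=optics.get_calibration("wrist"); im,d=optics.get_image("wrist"); cv2.imwrite("pics/lift.png",im); np.save("pics/lift.npy",d)
np.savez("pics/lift.npz",**{k:np.array(v) for k,v in cal.items()})
for n in ["hook_grip","hook_tip","rest_seat"]:
    for q in finder.place_of("wrist",n): print(n,round(q["p"],2),toworld(cal,q["position"]).round(4))
print(current_ee_pos(),current_clock())
E
```

```text
pre [ 0.49491549 -0.33854358  0.04373665] [ 0.26803018 -0.56186442 -0.03002139]
grip 0.018864817331174198 [ 0.49469722 -0.33826909  0.04342579] [ 1.79982448e+02 -3.13115291e-02  4.49007786e+00] [-0.83661432 -0.03992048  4.90638704]
lift 0.018349585894616563 [-0.45676031  0.53768913 -2.36888206] [0.01612711 0.09819512 0.00310637]
hook_grip 0.76 [ 0.5583 -0.4812  0.0057]
hook_grip 0.67 [ 0.4942 -0.3393  0.1598]
hook_tip 0.77 [ 0.575  -0.4187  0.0061]
[ 0.49445087 -0.33821313  0.14296262] 9.3167
```

View pics/lift.png

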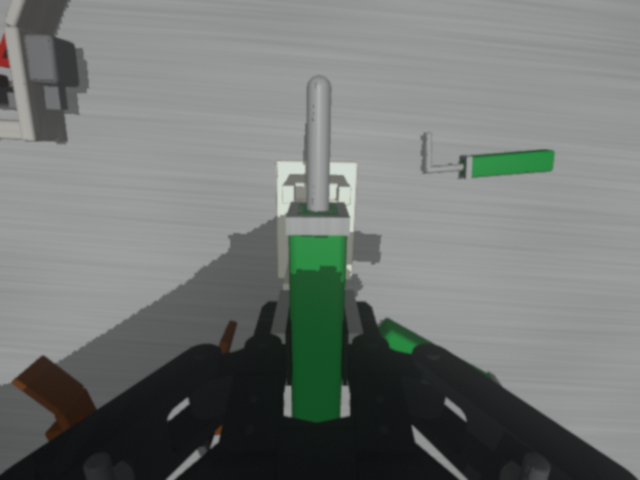

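The picture shows the hook held straight in the jaws, rod end at (319,78) and handle front at (318,225). Next: measure the rod end relative to the TCP.

```bash
python3 - <<'E'
from h import *
cal=np.load("pics/lift.npz"); d=np.load("pics/lift.npy"); K=cal["intrinsics"]
tcp=np.array([0.49445,-0.33821,0.14296]); a=np.radians(4.49); Rz=np.array([[np.cos(a),np.sin(a),0],[-np.sin(a),np.cos(a),0],[0,0,1]])
for u,v in [(319,77),(319,79),(319,82),(319,90),(319,120),(318,150),(318,190),(318,215),(318,233),(318,260),(318,300),(318,400)]:
    n=cv2.undistortPoints(np.array([[[u,v]]],float),K,np.array([float(cal["k1"]),0,0,0,0]))[0,0]
    w=toworld(cal,np.r_[n,1]*d[v,u]); print(u,v,(w*1000).round(1),(Rz@(w-tcp)*1000).round(1))
E
```

```text
319 77 [ 587.4 -332.5  161.9] [93.1 -1.6 18.9]
319 79 [ 586.6 -332.5  163.4] [92.3 -1.6 20.4]
319 82 [ 585.7 -332.6  164. ] [91.4 -1.6 21. ]
319 90 [ 583.4 -332.8  163.4] [89.1 -1.6 20.4]
319 120 [ 574.3 -333.5  164.6] [80.  -1.6 21.7]
318 150 [ 565.  -334.   165.3] [70.7 -1.3 22.4]
318 190 [ 551.6 -335.   163.8] [57.2 -1.3 20.8]
318 215 [ 544.4 -335.6  170.1] [50.  -1.3 27.2]
318 233 [ 538.7 -336.   172. ] [44.3 -1.3 29. ]
318 260 [ 528.9 -336.8  171.3] [34.5 -1.3 28.4]
318 300 [ 513.8 -338.   171.4] [19.3 -1.3 28.4]
318 400 [ 471.1 -341.4  172.9] [-23.5  -1.4  29.9]
```

```bash
cat >> h.py <<'E'
DYAW=1.0
def tcp_for_tine(xy,yaw=DYAW,off=(0.0895,-0.0006)):
    a=np.radians(yaw); c,s=np.cos(a),np.sin(a)
    return np.array([xy[0]-c*off[0]+s*off[1], xy[1]-s*off[0]-c*off[1]])
def snap(tag,cam="wrist"):
    cal=optics.get_calibration(cam); im,d=optics.get_image(cam); cv2.imwrite(f"pics/{tag}.png",im); np.save(f"pics/{tag}.npy",d)
    np.savez(f"pics/{tag}.npz",**{k:np.array(v) for k,v in cal.items()}); return cal,im,d
E
python3 - <<'E'
from h import *
p=current_ee_pos()
arm.move_linear([p[0],p[1],0.21],vel=0.2)
t=tcp_for_tine([0.6515,-0.0475]); print(t)
arm.movep([t[0],t[1],0.20],[180,0,DYAW]); 
arm.move_linear([t[0],t[1],0.092],vel=0.12); arm.pause(0.15)
snap("hover"); snap("hover_top","top"); snap("hover_sc","scene")
print(current_ee_pos(),current_tcp_rot(),current_wrist_force(),current_clock())
im=cv2.imread("pics/hover_top.png")[130:260,250:380]; cv2.imwrite("pics/hover_topz.png",cv2.resize(im,None,fx=4.5,fy=4.5,interpolation=cv2.INTER_CUBIC))
im=cv2.imread("pics/hover_sc.png")[220:340,300:460]; cv2.imwrite("pics/hover_scz.png",cv2.resize(im,None,fx=4.5,fy=4.5,interpolation=cv2.INTER_CUBIC))
E
```

```text
[ 0.56200316 -0.04846208]
[ 0.56226055 -0.04835382  0.09240411] [-1.79988770e+02 -4.27499691e-02  1.00883951e+00] [ 1.28698578 -0.33193077 -2.17791743] 12.2917
```

View pics/hover.png

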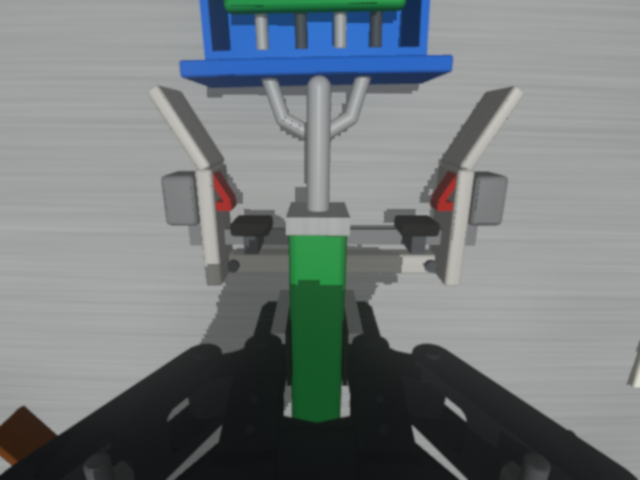

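View pics/hover_scz.png

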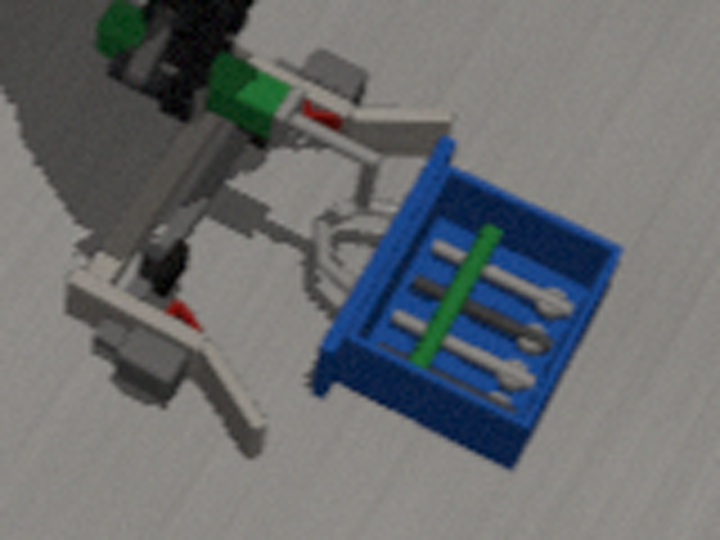

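```bash
python3 - <<'E'
from h import *
cal=np.load("pics/hover.npz"); d=np.load("pics/hover.npy"); K=cal["intrinsics"]
for u,v in [(318,78),(318,82),(318,130),(270,85),(362,85),(283,115),(353,115),(297,129),(338,129),(240,68),(400,66),(240,62),(400,60),(316,210),(205,200),(461,200)]:
    n=cv2.undistortPoints(np.array([[[u,v]]],float),K,np.array([float(cal["k1"]),0,0,0,0]))[0,0]
    print(u,v,(toworld(cal,np.r_[n,1]*d[v,u])*1000).round(1))
E
```

```text
318 78 [655.6 -48.5 112.3]
318 82 [654.2 -48.5 114.8]
318 130 [639.7 -48.8 114.7]
270 85 [660.6 -24.1  39.2]
362 85 [661.4 -71.1  39.2]
283 115 [646.1 -30.6  39.2]
353 115 [646.8 -67.2  38.8]
297 129 [639.2 -37.9  39.6]
338 129 [639.6 -59.6  39.6]
240 68 [666.9 -11.2  49.8]
400 66 [669.2 -87.7  49.2]
240 62 [669.6 -11.2  49.2]
400 60 [671.8 -87.4  49.6]
316 210 [613.2 -48.6 115.1]
205 200 [599.5  14.9  35.4]
461 200 [ 602.1 -131.7   35.6]
```

The tine is centred over the loop opening: tine at (652,-48.5) mm, loop centreline y of about -48, wire tip about 636. Descending and starting the pull.

```bash
cat >> h.py <<'E'
ORG=np.array([0.575,-0.0588])
def dock2w(x,y,yaw=DYAW):
    a=np.radians(yaw); return ORG+np.array([np.cos(a)*x-np.sin(a)*y, np.sin(a)*x+np.cos(a)*y])
def w2dock(p,yaw=DYAW):
    a=np.radians(yaw); v=np.array(p)[:2]-ORG; return np.array([np.cos(a)*v[0]+np.sin(a)*v[1],-np.sin(a)*v[0]+np.cos(a)*v[1]])
def tine_now():
    p=current_ee_pos(); a=np.radians(DYAW); o=(0.0895,-0.0006)
    return np.array([p[0]+np.cos(a)*o[0]-np.sin(a)*o[1],p[1]+np.sin(a)*o[0]+np.cos(a)*o[1]])
ZP=0.0495
def goto_tine(x,y,vel=0.04,guard=None,z=ZP):
    t=tcp_for_tine(dock2w(x,y)); return arm.move_linear([t[0],t[1],z],vel=vel,guard=guard)
E
python3 - <<'E'
from h import *
import json
p=current_ee_pos()
print("hit",arm.move_linear([p[0],p[1],ZP],vel=0.08,guard=6)); arm.pause(0.1)
f0=np.mean([current_wrist_force() for _ in range(3)],axis=0); print("f0",f0,current_ee_pos(),"tine dock",w2dock(tine_now())*1000,current_clock())
json.dump(list(f0),open("f0.json","w"))
xs=np.array([0.068,0.060,0.052,0.044,0.036,0.028,0.023]); off=np.interp(xs,[0.023,0.042,0.060,0.068],[-0.0035,-0.003,0.005,0.0095])
for x,y in zip(xs,off):
    g=goto_tine(x,y,vel=0.04,guard=10); f=np.array(current_wrist_force())-f0
    print(x,round(y,4),g,f.round(1),(w2dock(tine_now())*1000).round(1),round(current_clock(),2))
    if g: break
snap("pull1"); snap("pull1_sc","scene")
im=cv2.imread("pics/pull1_sc.png")[200:340,290:460]; cv2.imwrite("pics/pull1_scz.png",cv2.resize(im,None,fx=4,fy=4,interpolation=cv2.INTER_CUBIC))
E
```

```text
hit False
f0 [-0.56215425 -0.59948318 -0.89685095] [ 0.56263257 -0.04853358  0.04986169] tine dock [77.31362368  9.8807    ] 13.075
0.068 0.0095 False [ 0.3  0.4 -0.3] [67.7  9.6] 13.45
0.06 0.005 False [ 1.1  0.9 -0.2] [59.6  4.7] 13.83
0.052 0.0014 False [ 1.7  0.6 -0.6] [51.2  1.1] 14.2
0.044 -0.0021 False [-0.2  0.6 -0.6] [43.2 -2.4] 14.57
0.036 -0.0032 False [ 1.5 -0.2 -0.8] [35.4 -3.3] 14.92
0.028 -0.0034 False [1.5 0.7 0.4] [27.4 -3.4] 15.27
0.023 -0.0035 False [ 0.1  1.2 -0. ] [22.6 -3.5] 15.54
```

View pics/pull1.png

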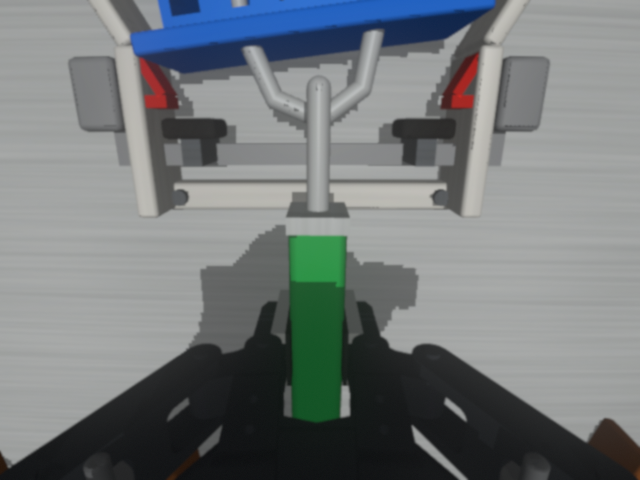

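View pics/pull1_scz.png

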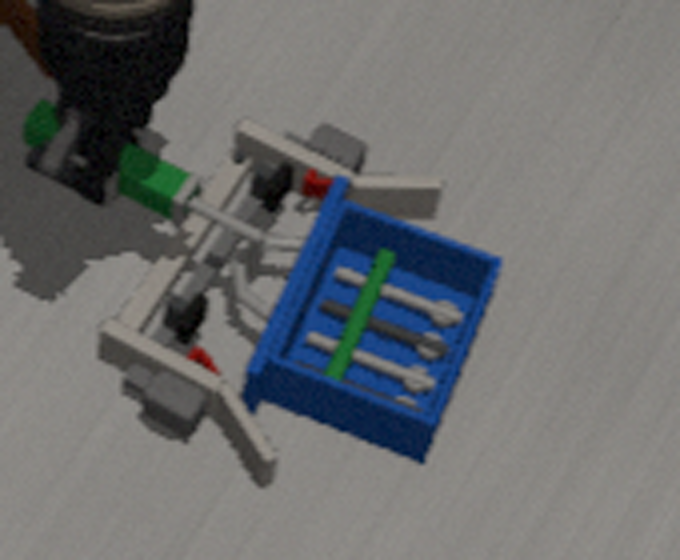

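```bash
python3 - <<'E'
from h import *
cal=np.load("pics/pull1.npz"); d=np.load("pics/pull1.npy"); K=cal["intrinsics"]
for u,v in [(136,37),(490,4),(200,38),(440,12),(318,82),(320,78),(118,50),(130,50),(485,50),(498,50),(150,190),(470,190),(270,95),(366,65)]:
    n=cv2.undistortPoints(np.array([[[u,v]]],float),K,np.array([float(cal["k1"]),0,0,0,0]))[0,0]
    w=toworld(cal,np.r_[n,1]*d[v,u]); print(u,v,(w*1000).round(1),(w2dock(w)*1000).round(1))
E
```

```text
136 37 [616.6   3.2  48.9] [42.7 61.2]
490 4 [ 629.3 -123.3   49. ] [ 53.1 -65.4]
200 38 [616.5 -20.1  48.7] [42.1 38. ]
440 12 [ 626.1 -105.7   49.2] [ 50.3 -47.8]
318 82 [599.8 -63.   71.7] [24.7 -4.6]
320 78 [601.3 -63.6  68.4] [26.2 -5.2]
118 50 [614.8  17.5  35. ] [41.1 75.6]
130 50 [614.9  12.8  34.7] [41.1 70.9]
485 50 [ 617.2 -129.8   34.7] [ 40.9 -71.7]
498 50 [586.9 -62.8 191.4] [11.8 -4.2]
150 190 [558.2  11.2  35. ] [-15.6  70.3]
470 190 [ 560.7 -131.5   35.3] [-15.6 -72.4]
270 95 [598.1 -43.9  39.9] [23.3 14.5]
366 65 [609.8 -81.7  39.4] [ 34.4 -23.5]
```

```bash
python3 - <<'E'
from h import *
import json
f0=np.array(json.load(open("f0.json")))
x=0.023
while x>-0.003:
    x-=0.002; y=np.interp(x,[0.003,0.023],[0.0005,-0.0035])
    g=goto_tine(x,y,vel=0.02,guard=9); f=np.mean([current_wrist_force() for _ in range(2)],axis=0)-f0
    print(round(x,4),round(y,4),g,f.round(1),(w2dock(tine_now())*1000).round(1),round(current_clock(),2))
    if g or f[0]>13: break
snap("pull2"); snap("pull2_sc","scene")
im=cv2.imread("pics/pull2_sc.png")[200:340,290:460]; cv2.imwrite("pics/pull2_scz.png",cv2.resize(im,None,fx=4,fy=4,interpolation=cv2.INTER_CUBIC))
E
```

```text
0.021 -0.0031 False [ 4.2  0.9 -0.5] [21.  -3.1] 15.89
0.019 -0.0027 False [ 2.5  0.5 -0.8] [18.9 -2.6] 16.14
0.017 -0.0023 False [ 4.   1.1 -0.2] [17.  -2.2] 16.39
0.015 -0.0019 False [ 4.6  0.9 -1.7] [14.9 -1.8] 16.64
0.013 -0.0015 False [ 4.2  0.5 -0.4] [13.  -1.5] 16.89
0.011 -0.0011 False [ 5.9  0.9 -0.6] [11.3 -1.2] 17.14
0.009 -0.0007 False [ 5.4  0.9 -1.8] [ 9.6 -0.8] 17.39
0.007 -0.0003 False [ 6.3  1.  -2.3] [ 7.7 -0.4] 17.64
0.005 0.0001 False [ 6.   0.5 -2.8] [ 5.8 -0. ] 17.89
0.003 0.0005 False [ 6.9  0.8 -2.1] [3.7 0.2] 18.14
0.001 0.0005 False [ 5.5 -0.2 -2.6] [1.7 0.1] 18.39
-0.001 0.0005 False [ 5.5  0.5 -1.2] [-0.7  0.1] 18.64
-0.003 0.0005 False [ 4.4  0.6 -0.5] [-2.8  0.3] 18.89
```

View pics/pull2.png

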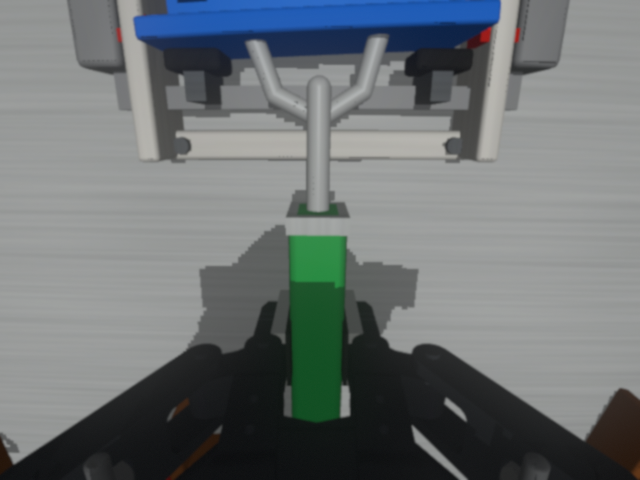

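View pics/pull2_scz.png

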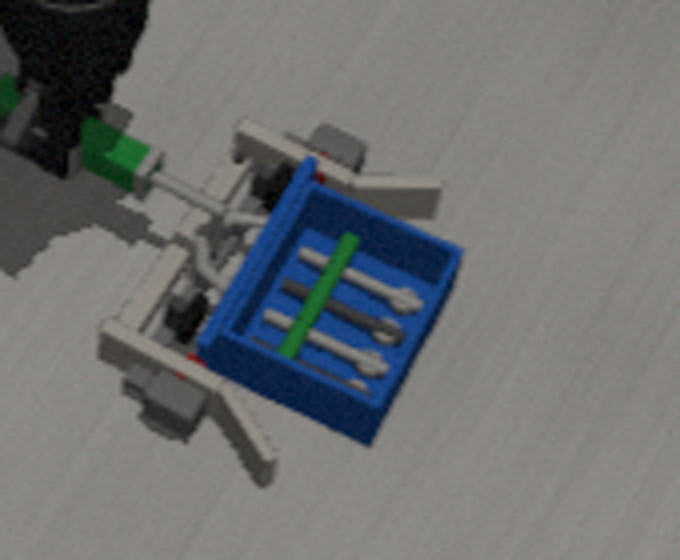

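```bash
python3 - <<'E'
from h import *
import json
f0=np.array(json.load(open("f0.json")))
x=-0.003; hi=0
while x>-0.025:
    x-=0.001; y=np.interp(x,[-0.010,-0.003],[-0.0005,0.0005])
    g=goto_tine(x,y,vel=0.01,guard=6); f=np.mean([current_wrist_force() for _ in range(3)],axis=0)-f0
    print(round(x,4),g,f.round(1),(w2dock(tine_now())*1000).round(1),round(current_clock(),2))
    if g or f[0]>14.2 or f[0]<hi-4: break
    hi=max(hi,f[0])
snap("pull3"); snap("pull3_sc","scene")
im=cv2.imread("pics/pull3_sc.png")[200:340,290:460]; cv2.imwrite("pics/pull3_scz.png",cv2.resize(im,None,fx=4,fy=4,interpolation=cv2.INTER_CUBIC))
E
```

```text
-0.004 False [ 5.4  0.3 -1.1] [-3.7  0.4] 19.24
-0.005 False [ 5.6  0.8 -1.3] [-4.7  0.3] 19.49
-0.006 False [ 6.1  0.4 -0.6] [-5.6  0.3] 19.74
-0.007 False [ 6.6  2.  -1.1] [-6.3  0.3] 19.99
-0.008 False [ 6.7  2.1 -0.6] [-7.2  0.4] 20.24
-0.009 False [ 7.7  2.4 -2.3] [-8.   0.5] 20.49
-0.01 False [ 8.   2.5 -2.1] [-8.8  0.5] 20.74
-0.011 False [ 8.9  3.8 -3. ] [-9.3  0.5] 20.99
-0.012 False [10.5  3.2 -3.5] [-9.9  0.5] 21.24
-0.013 False [11.4  2.  -5. ] [-10.4   0.5] 21.49
-0.014 False [12.9  2.4 -5.9] [-11.    0.5] 21.74
-0.015 False [13.6  2.7 -7.9] [-11.6   0.5] 21.99
-0.016 False [15.1  3.4 -8.5] [-12.1   0.4] 22.24
```

View pics/pull3.png

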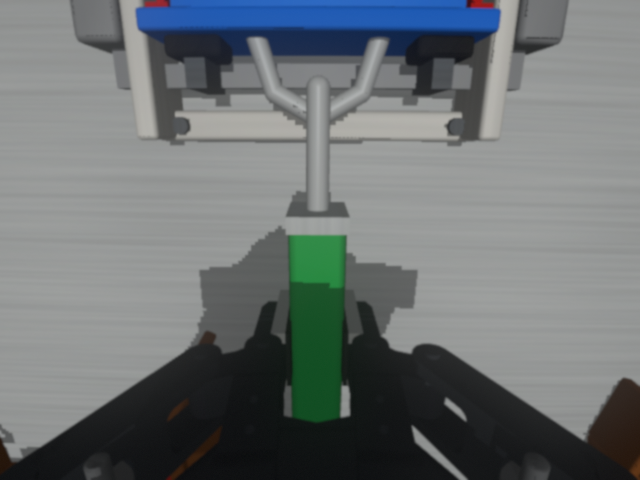

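View pics/pull3_scz.png

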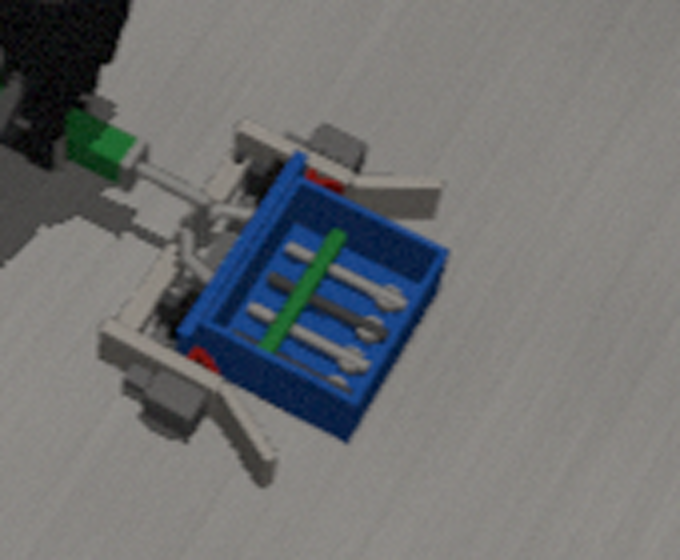

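```bash
python3 - <<'E'
from h import *
print(current_ee_pos(),current_tcp_rot(),current_wrist_force(),current_wrist_torque(),current_gripper_width(),current_clock())
a=cv2.imread("pics/pull3.png")[0:100,100:540]
b=cv2.imread("pics/pull3_sc.png")[225:310,325:400]
cv2.imwrite("pics/z3a.png",cv2.resize(a,None,fx=1.8,fy=1.8,interpolation=cv2.INTER_CUBIC)); cv2.imwrite("pics/z3b.png",cv2.resize(b,None,fx=7,fy=7,interpolation=cv2.INTER_CUBIC))
cal=np.load("pics/pull3.npz"); d=np.load("pics/pull3.npy"); K=cal["intrinsics"]
for u,v in [(142,14),(495,14),(200,20),(440,20),(318,15),(318,82),(318,200),(318,260),(318,400),(270,90),(260,50),(372,50),(180,10),(450,10),(155,3),(480,3)]:
    n=cv2.undistortPoints(np.array([[[u,v]]],float),K,np.array([float(cal["k1"]),0,0,0,0]))[0,0]
    w=toworld(cal,np.r_[n,1]*d[v,u]); print(u,v,(w*1000).round(1),(w2dock(w)*1000).round(1))
E
```

```text
[ 0.47340944 -0.0595236   0.05006095] [179.96980736  -0.34292636   1.14109901] [14.52102609  1.46854917 -9.36196055] [ 0.46292934 -2.71414611  0.17529084] 0.018503292450734076 22.3417
142 14 [589.5   4.4  48.7] [15.6 63. ]
495 14 [ 591.6 -122.    50.1] [ 15.5 -63.4]
200 20 [587.6 -16.6  49.2] [13.3 42. ]
440 20 [ 589.1 -102.5   49.9] [ 13.4 -44. ]
318 15 [589.8 -58.9  49.2] [14.8 -0.4]
318 82 [564.8 -59.3  73.2] [-10.2  -0.4]
318 200 [527.3 -60.1  72. ] [-47.7  -0.5]
318 260 [508.3 -60.5  80.1] [-66.7  -0.5]
318 400 [449.1 -61.8  79.3] [-125.9   -0.8]
270 90 [565.3 -40.2  39.3] [-9.3 18.8]
260 50 [579.6 -36.7  40.7] [ 5. 22.]
372 50 [580.7 -80.2  39.5] [  5.3 -21.5]
180 10 [591.   -9.3  48.3] [16.8 49.2]
450 10 [ 592.6 -105.9   49.3] [ 16.8 -47.4]
155 3 [597.5   5.6  33.2] [23.7 64. ]
480 3 [ 600.2 -123.    32.8] [ 24.1 -64.6]
```

View pics/z3b.png

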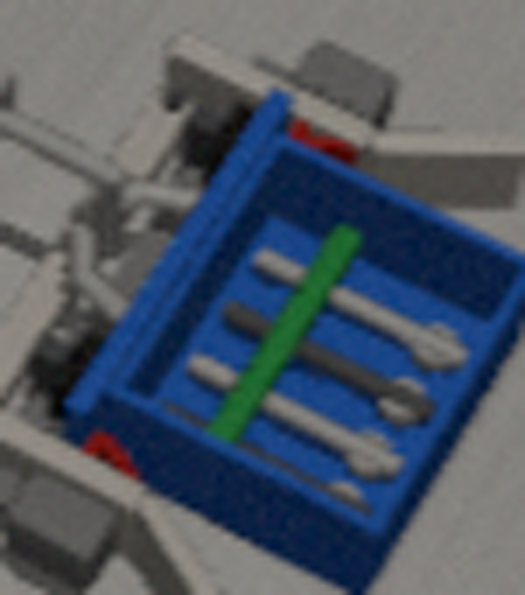

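View pics/z3a.png

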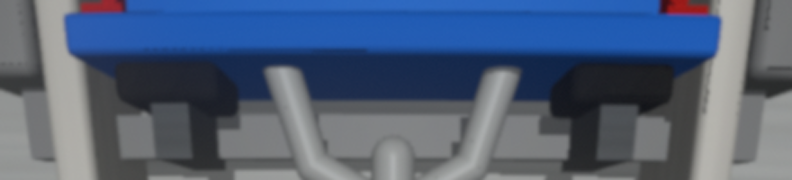

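The picture shows both red catches, at (160,3) and (478,3), standing out behind the flange, and the basket square in the frame. Slackening now and checking that it holds.

```bash
python3 - <<'E'
from h import *
import json
f0=np.array(json.load(open("f0.json")))
for x in (-0.013,-0.010,-0.007,-0.004,-0.002):
    goto_tine(x,-0.0005,vel=0.02); f=np.mean([current_wrist_force() for _ in range(2)],axis=0)-f0
    print(x,f.round(1),(w2dock(tine_now())*1000).round(1),current_ee_pos()[2],round(current_clock(),2))
arm.pause(0.1)
snap("slack"); snap("slack_sc","scene")
a=cv2.imread("pics/slack.png")[0:150,100:540]
b=cv2.imread("pics/slack_sc.png")[225:310,325:400]
cv2.imwrite("pics/z4a.png",cv2.resize(a,None,fx=1.8,fy=1.8,interpolation=cv2.INTER_CUBIC)); cv2.imwrite("pics/z4b.png",cv2.resize(b,None,fx=7,fy=7,interpolation=cv2.INTER_CUBIC))
cal=np.load("pics/slack.npz"); d=np.load("pics/slack.npy"); K=cal["intrinsics"]
for u,v in [(142,44),(495,44),(318,45),(270,120),(318,82),(318,260)]:
    n=cv2.undistortPoints(np.array([[[u,v]]],float),K,np.array([float(cal["k1"]),0,0,0,0]))[0,0]
    w=toworld(cal,np.r_[n,1]*d[v,u]); print(u,v,(w*1000).round(1),(w2dock(w)*1000).round(1))
E
```

```text
-0.013 [ 9.8  2.6 -3.3] [-10.9   0.3] 0.04983880794538543 22.64
-0.01 [ 4.8  3.  -0.8] [-10.5   0.1] 0.04925988372882556 22.94
-0.007 [-0.1  0.5 -0.6] [-8.1 -0.9] 0.04918471762695578 23.24
-0.004 [ 0.7  0.8 -0.4] [-4.  -0.6] 0.049470202017797636 23.54
-0.002 [-0.3  0.6 -1. ] [-1.8 -0.5] 0.04951094996390013 23.79
142 44 [589.6   3.8  49. ] [15.7 62.3]
495 44 [ 594.6 -130.3   36. ] [ 18.3 -71.8]
318 45 [589.9 -60.1  49.2] [14.9 -1.6]
270 120 [563.9 -41.   39.1] [-10.8  17.9]
318 82 [575.3 -60.3  70.1] [ 0.2 -1.6]
318 260 [518.8 -61.4  79.8] [-56.2  -1.6]
```

View pics/z4a.png

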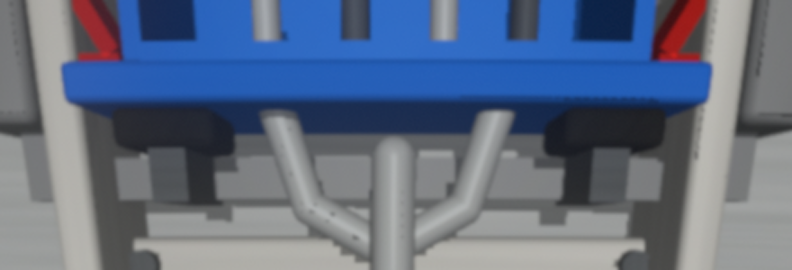

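View pics/z4b.png

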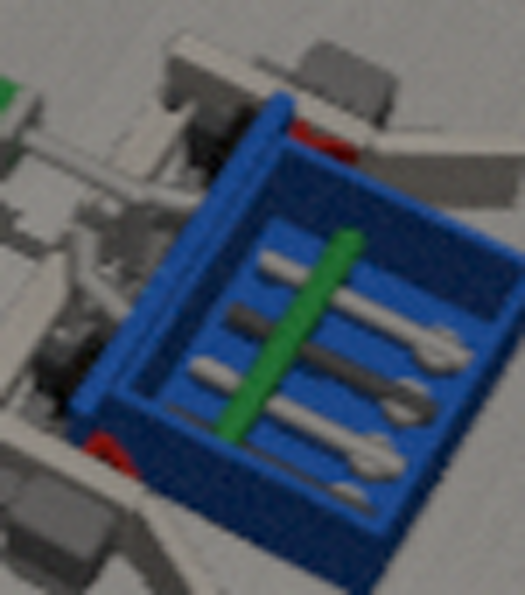

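The basket has stayed put and both catch backs lie against the rear of the flange, so it is latched. Unhooking and returning the hook.

```bash
python3 - <<'E'
from h import *
import json
p=current_ee_pos()
g=arm.move_linear([p[0],p[1],0.11],vel=0.06,guard=5); print("lift guard",g,current_wrist_force())
if g: raise SystemExit
arm.move_linear([p[0],p[1],0.20],vel=0.2)
gp,gr=json.load(open("grasp.json"))
arm.movep([gp[0],gp[1],0.18],gr)
arm.move_linear([gp[0],gp[1],gp[2]+0.03],vel=0.12); arm.pause(0.2)
print(current_ee_pos(),current_tcp_rot(),current_wrist_force(),current_gripper_width(),current_clock())
snap("pre_place"); snap("pp_sc","scene")
b=cv2.imread("pics/pp_sc.png")[290:400,180:320]; cv2.imwrite("pics/pp_z.png",cv2.resize(b,None,fx=5,fy=5,interpolation=cv2.INTER_CUBIC))
E
```

```text
lift guard False [-0.5044693  -0.37390562 -1.80746977]
[ 0.49511064 -0.33850671  0.07411034] [ 1.79950794e+02 -9.77419120e-02  4.49021434e+00] [-0.49366793  0.03732171 -0.27540326] 0.018630133690111475 28.075
```

View pics/pre_place.png

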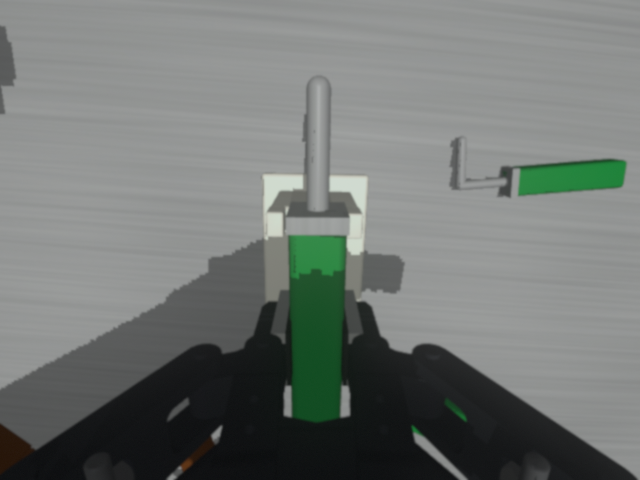

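View pics/pp_z.png

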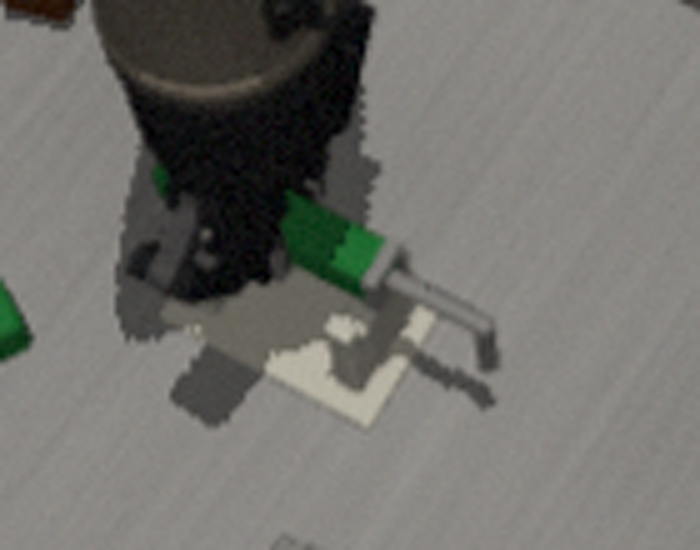

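The hook hangs centred over the rest, with the handle at (318,220) between the lips at (275,222) and (358,222). Lowering with a guard and releasing.

```bash
python3 - <<'E'
from h import *
import json
gp,gr=json.load(open("grasp.json"))
arm.move_linear([gp[0],gp[1],gp[2]+0.004],vel=0.06)
g=arm.move_linear([gp[0],gp[1],gp[2]-0.0025],vel=0.015,guard=5)
print(g,current_ee_pos(),current_wrist_force())
effector.command_gripper(0.03,20); arm.pause(0.1)
effector.command_gripper(0.085); arm.pause(0.1)
p=current_ee_pos(); print(p,current_wrist_force(),current_gripper_width())
arm.move_linear([p[0],p[1],0.14],vel=0.12,guard=6)
arm.move_linear([p[0],p[1],0.27],vel=0.2); arm.pause(0.2)
snap("w_after")
cal,im,_=snap("after_top","top"); snap("after_sc","scene")
for n in ["bowl","bottle","jar","hook_grip","hook_tip","basket"]:
    for q in finder.place_of("top",n)[:3]: print(n,round(q["p"],2),toworld(cal,q["position"]).round(4))
cw=np.load("pics/w_after.npz"); im=cv2.imread("pics/w_after.png")
for m,s in comps(masks(im)[0]): print("green",s[:4],np.round(rect(im,cw,m,0.074),1))
print(current_ee_pos(),current_clock())
E
```

```text
True [ 0.49501048 -0.338456    0.0434336 ] [-0.27320761 -0.80809198  5.95726324]
[ 0.49428831 -0.33785219  0.04248771] [-0.06316764 -0.30785242 -0.2905957 ] 0.08511577414648809
bowl 0.72 [0.4962 0.2964 0.0017]
bottle 0.7 [ 0.586  -0.0545  0.0367]
bottle 0.55 [0.7249 0.2725 0.    ]
jar 0.66 [ 7.145e-01 -2.711e-01  5.000e-04]
hook_grip 0.76 [ 0.3705 -0.4581  0.0103]
hook_tip 0.84 [ 0.269  -0.5325  0.0164]
hook_tip 0.56 [ 0.5876 -0.3306  0.0193]
hook_tip 0.34 [ 0.5868 -0.0556  0.0359]
basket 0.77 [ 0.6364 -0.0538 -0.0015]
basket 0.43 [0.4933 0.2958 0.0039]
green [ 3 42 80 13] [619.  -89.1   8.1  71.    0.8]
green [426 142  55  18] [ 559.6 -460.2   12.2   50.5    9.5]
green [309 164  19  90] [ 493.  -339.4   88.7   17.     4.1]
green [359 271  69  52] [ 406.3 -427.6   79.5   25.8   63.2]
[ 0.49426834 -0.33788932  0.26999091] 32.5917
```

View pics/w_after.png

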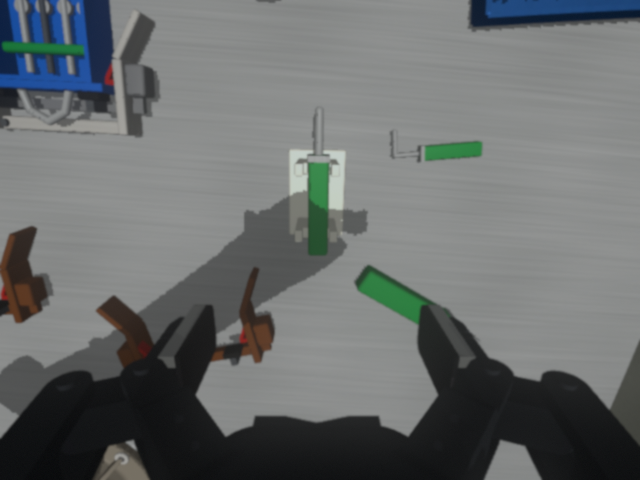

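View pics/after_sc.png

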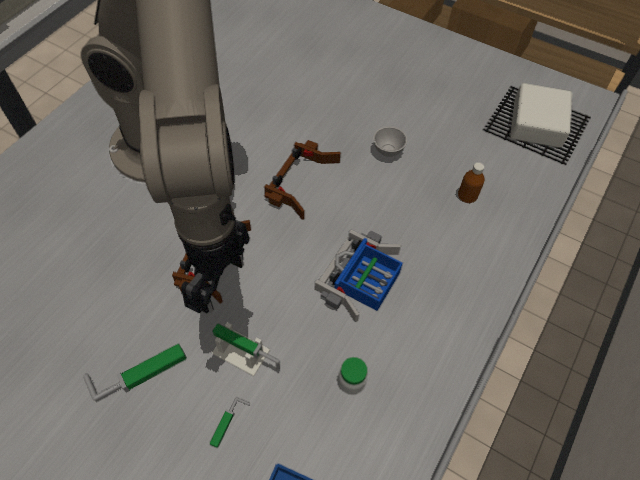

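The hook lies back on the rest at (318,205) within about 1 mm, the basket is still in the dock and the bystanders are unmoved. One last close look at the latch before handing in.

```bash
python3 - <<'E'
from h import *
arm.movep([0.52,-0.06,0.28],[180,0,1]); arm.pause(0.2)
snap("final"); print(current_clock(),current_wrist_force())
cv2.imwrite("pics/finalz.png",cv2.resize(cv2.imread("pics/final.png")[0:240,180:460],None,fx=2.5,fy=2.5,interpolation=cv2.INTER_CUBIC))
E
```

```text
33.925 [ 0.60887503  0.04078921 -0.18596665]
```

View pics/finalz.png

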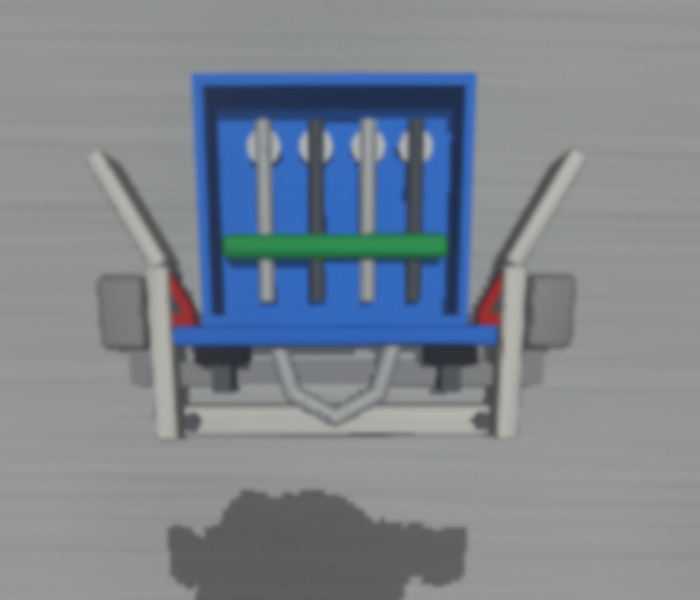

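The picture shows the flange at (335,335) against both pads, with both catches, at (185,305) and (490,305), fully out behind it. Handing in.

```bash
python3 - <<'E'
from h import *
workorder.close_job(); print(current_clock())
E
```

```text
the job is handed in; nothing more can be done
the job is handed in; nothing more can be done
```

The basket is docked in the grey metal frame and the hook is back on its rest. I handed the job in at about 34 s of the 72 s allowed.

**Docking:** The pull peaked at about 15 N along the drag by the wrist reading. The last pictures show both red catches fully out behind the front wall and the basket square in the frame. The wall did not move when I slackened the hook.

**Hook:** The tine lifted out of the loop without touching anything. The handle now lies within about 1 mm and 1° of where it started.

**Bystanders:** The bowl, bottle and jar measure within a few millimetres of their first positions, which is within the networks' accuracy. After the hook was laid back, the networks also gave false hits on the docked basket, calling it a bottle and a hook tip; the pictures contradict these.

**Vertical force:** At peak pull the wrist also read about 8.5 N downward, meaning the tine was pulling up on the loop. That puts the total hook force at about 17.7 N, close to the 18 N limit. The basket showed no visible tilt, and the reading went away on slackening.

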